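# Set the end stop and hold a steel tube in the drilling corner

## Task

First turn the black handwheel of the drilling fixture clockwise until its blue pointer stands on the red mark, which sets the yellow end stop. Then lay the black steel tube flat on the plate with its long side flush along the blue back fence and its end against the yellow stop, and press it into that corner so that it bears on both at once. Finish while still holding it pressed there with the gripper, with the pointer still on the mark; leave the other things on the bench where they are.

Things in the scene. Friction and masses are not known exactly. Their poses are not given: they have to be found in the camera images.
- fixture: Drilling fixture fixed to the bench: aluminium plate 190 (x) x 340 (y) x 12 mm. Origin at the centre of the plate's underside, z up; its +x points to the back fence, its +y to the handwheel end. On it: a grey gearbox 92 x 92 mm, top 34 mm above the bench, centred at x -20, y +105 mm; a white dial ring of 62 mm radius on the gearbox, top at 38 mm.
- back_fence: Fixed blue bar 15 x 300 x 22 mm standing on the plate along the fixture's y; top 34 mm above the bench. Origin at the centre of its underside (fixture x +92.5, z +12 mm), axes as the fixture's; its working face looks to the fixture's -x, 7.5 mm from the origin (fixture x +85 mm).
- end_stop: Yellow sliding fence bar 115 (x) x 16 (y) x 22 mm on the plate, square to the back fence; top 34 mm above the bench. Origin at the bottom edge of its working face, mid-length (fixture x +22, z +12 mm), axes as the fixture's; the working face looks to the fixture's -y, at the origin's y. The bar runs from fixture x -35.5 to +79.5 mm. Only the handwheel moves it: 5 mm towards -y per rad clockwise; it does not give way to a push under 25 N.
- handwheel (a joint): Angle of the handwheel in rad: 0 at the start, grows as the wheel turns clockwise seen from above; travel -0.15 to 4.3. It turns with about 0.2 N m and stays where left. The red mark always lies 2.0 to 3.6 rad clockwise of the starting pointer.
- wheel_centre (a point): On the wheel's vertical axis, at the top centre of the black round grip; the grip is 60 mm in diameter and reaches from 0 to 30 mm below this point (46 to 76 mm above the bench). Below it is a steel skirt of 34 mm radius with the pointer, 41 to 46 mm above the bench.
- pointer_tip (a point): Tip of the blue pointer on the wheel, 46 mm from the wheel's axis; turns with the wheel (a white line on the grip's top points the same way).
- dial_mark (a point): Middle of the red mark on the white dial ring, 46 mm from the wheel's axis, at the height of the pointer; fixed. The wheel is set when pointer tip and red mark coincide seen from above.
- tube: The workpiece: black rectangular steel tube, loose on the bench, 40 (x) x 90 (y, its long open axis) x 50 mm high, wall 4 mm, 0.35 to 0.55 kg, white cross on its top centre. Origin at the centre of its underside, z up. Both ends are alike.
- red_bracket: loose red U bracket 120 x 25 x 60 mm; origin at centre of underside; leave alone
- screw_case: loose grey open case of screws 130 x 90 x 32 mm; origin at centre of underside; leave alone
- hitch_pin: loose bright steel pin lying, about 120 mm long, 26 mm high; origin under its middle; leave alone
- hammer: loose hammer lying on the bench; leave alone
- wrench: loose wrench lying on the bench; leave alone
- glue: loose white bottle, 52 mm diameter, 150 mm tall, standing; origin at centre of underside; leave alone
Not all that is in view belongs to the job. Of the things shaped like the tube, the black one is meant.

How it is judged:
By the outcome, as a careful person would: the job done as asked, in the order asked, and still so for the second after the job is handed in, while the arm keeps its last pose, push and grip.
It also fails if it takes over 72 s, if anything falls off the work surface, if the arm or the gripper's body presses on something with over 40 N, if the wrist force passes 120 N, or if a joint passes its speed limit or range.

## Robot

A 6-joint arm with a two-finger parallel gripper is mounted at the origin on the work surface. World frame = base frame: x ahead of the robot, y to its left, z up, the work surface at z = 0. Lengths are in m, angles in rad, forces in N, time in s.
With the tool pointing down it reaches from about 0.3 to 1 m from the base axis. Payload 5.1 kg.
Tool frame: the origin (TCP) lies on the centre line of the jaws, within the pads' length; the fingertips stand 11 mm ahead of it and the grasp point (between the pads) lies 8 mm behind it; z points along the fingers, y is the direction in which the jaws open and shut (so a half turn about z gives the same grasp; the last joint's range is limited). The gripper opens to 95 mm and grips with 3 to 60 N. Pads are 20 mm wide; open, the fingers measure 119 mm over their backs; the gripper's body (75 mm by 180 mm) begins 59 mm behind the grasp point.
Start: joints at [1.092, 0.124, 1.65, -0, 1.367, -0.083], TCP at [0.251, 0.6, 0.226] pointing down, gripper open.
Joint ranges: [-2.61, 2.61], [-1.02, 2.33], [0.03, 2.71], [-1.35, 4.49], [0.32, 2.68], [-2.91, 2.91]. Speed limits (rad/s): [2.57, 2.57, 3.14, 3.14, 3.14, 3.14].

## Interface

Orientations are given as a 3x3 rotation matrix whose columns are the frame's x, y, z axes.
In Python, from plant import bot gives the robot as it stands.
- The arm moves only by the tool carry_out, never from a script. Its argument "commands" is a list of rows, each a list of 7 numbers: the turn, a rotation vector about the tool's x, y, z in rad, then the shift along the tool's x, y, z in mm, then the opening, from -1 (shut) to 1 (fully open). In form: [[ax, ay, az, x, y, z, jaw], ...]. A call has 1 to 8 rows; each row is the pose to reach, as a shift and turn from the pose commanded when the call began, along the tool's axes at that moment; what a row does not reach only later rows make up. A row lasts 1/10 s, in which the tool goes at most 50 mm and 8.59 degrees, less where a joint would pass 70% of its speed; a pose out of reach is approached as far as the arm can. A call with a gripper value outside its range is refused whole. The fingers move at their own pace and stop on an object; the grip force is fixed at half the most. Time passes only in rows, so rows that repeat a pose let the fingers close. It gives the time, the measured TCP pose, the force and the opening at its end, in the units of the state.
- bot.get_state(): the state, without advancing time (a new reading comes with each control period).
- bot.capture(name): name is "side" or "top"; returns a dict with "frame" (384x512x3 uint8, red, green, blue), "mtx" (3x3 intrinsics, pixels), "origin" and "orientation" of the camera in the world. Camera axes: x right, y down, z forward; pixel columns grow to the right and rows downward; lengths in m; the calibration is good to about 2 mm. A picture is of the moment at which its call begins. There is no depth.
- bot.close_job(): hands the job in, once; it reports no verdict.
Trained networks look in a picture, given as the dict that the camera call returned (one of the last four; its "shot" number tells which), for a name from the list of things; names that differ only in an ending like _2 or _b are one class to them, and where a whole thing is asked for, a point or a joint stands for the part that bears it (a point fixed in the world has none). Each returns a list of dicts, best first, with "p" (0 to 1); they miss things now and then, are a little off and sometimes report something else, mostly with a low value. They report only what shows in the picture. A call takes as long as a camera call. They do not tell look-alikes from the thing itself.
- bot.recognise(picture, label): "location" ([x, y, z] in m, in the coordinates of the camera as it stood for that picture, good to about 4 mm: the middle of the surface that is visible of it).
- bot.outline_of(picture, label): "mask" (384x512 bool, what is visible of it).
- bot.spot_point(picture, label): "location" ([x, y, z] in m, in the coordinates of the camera as it stood for that picture, good to about 4 mm: a listed point, or the origin of a listed thing).
The state is a dict: "time_s": time; "qpos": joint angles; "joint_velocities": joint speeds; "joint_torque": joint torques, N m; "tool_pos": TCP position; "eef_rot": TCP orientation; "contact_force": force on the tool from outside, world axes, zero at the start; "moment": the same for the moment, N m; "opening": opening from 0.0 (shut) to 1.0 (fully open).
Only numpy, scipy, OpenCV 4.12 (cv2) and the standard library are available. Lean on these libraries where they do the work, as an engineer would, in place of code of your own. Each camera call takes 0.05 s, during which the arm holds its last target.

## Working session

There is one attempt and no reset: what is moved stays moved. The work goes in short steps, Python scripts to look and compute and a tool call to move; the robot and the scene stay as the last step left them, time stands still between calls to the robot, and variables do not carry over. Pictures are saved under pics/ and viewed, and the job is handed in when it is done.

Besides the shell and the picture viewer there is one more tool, called after "Emit:" in YAML: its name, and indented under it one key for each argument. carry_out: Moves the arm, as the interface text tells. Its arguments: {"type":"object","properties":{"commands":{"type":"array","items":{"type":"array","items":{"type":"number"}}}},"required":["commands"]}

```bash
mkdir -p pics; ls; cat > h.py <<'E'
import numpy as np, cv2, pickle
from plant import bot
def cap(n,f=None):
    c=bot.capture(n)
    if f: cv2.imwrite('pics/'+f, cv2.resize(c['frame'][:,:,::-1],None,fx=1.5,fy=1.5,interpolation=cv2.INTER_CUBIC))
    return c
def w(c,p): return np.array(c['origin'])+np.array(c['orientation'])@np.array(p)
def pix(c,P):
    q=np.array(c['orientation']).T@(np.array(P)-np.array(c['origin'])); q=np.array(c['mtx'])@q; return q[:2]/q[2]
def onz(c,u,v,z):
    d=np.array(c['orientation'])@np.linalg.inv(np.array(c['mtx']))@np.array([u,v,1.]); o=np.array(c['origin']); return o+d*(z-o[2])/d[2]
E
python3 - <<'E'
from h import *
np.set_printoptions(precision=4,suppress=True)
s=bot.get_state(); print({k:np.array(v) for k,v in s.items()})
for n in ['top','side']:
    c=cap(n,n+'0.png'); print(n,c['origin'],c['orientation'],c['mtx'])
    for l in ['fixture','back_fence','end_stop','wheel_centre','pointer_tip','dial_mark','tube']:
        print(l,[(round(r['p'],2),w(c,r['location'])) for r in bot.spot_point(c,l)])
E
```

```text
pics
{'time_s': array(0.), 'qpos': array([ 1.0924,  0.1245,  1.6517, -0.    ,  1.3675, -0.0826]), 'joint_velocities': array([-0.0012, -0.0003,  0.0023, -0.0009,  0.0004,  0.0006]), 'joint_torque': array([ -0.0018, -41.7603, -35.9931,   0.0773,   0.0493,  -0.0002]), 'tool_pos': array([0.2503, 0.5992, 0.2244]), 'eef_rot': array([[-0.9227,  0.3855, -0.0009],
       [ 0.3855,  0.9227, -0.0018],
       [ 0.0002, -0.002 , -1.    ]]), 'contact_force': array([-0.0064,  0.0509, -0.2507]), 'moment': array([0.0236, 0.0033, 0.0107]), 'opening': array(0.9991)}
top [0.2385 0.0176 1.4594] [[-0.027  -0.9823  0.1851]
 [-0.9996  0.0273 -0.0008]
 [-0.0043 -0.1851 -0.9827]] [[449.5179   0.     251.8437]
 [  0.     449.5179 188.5384]
 [  0.       0.       1.    ]]
fixture [(0.61, array([0.579 , 0.0584, 0.0006])), (0.32, array([0.5368, 0.1565, 0.0505]))]
back_fence [(0.85, array([0.6627, 0.0377, 0.0121])), (0.49, array([ 0.762 , -0.2654, -0.0001]))]
end_stop [(0.74, array([0.5965, 0.0524, 0.0091]))]
wheel_centre [(0.58, array([0.5834, 0.1626, 0.0768]))]
pointer_tip [(0.82, array([0.621 , 0.1564, 0.0429]))
[... 452 characters left out ...]

 [  0.       0.       1.    ]]
fixture [(0.58, array([ 0.5738,  0.0586, -0.0054])), (0.34, array([0.5408, 0.1531, 0.049 ]))]
back_fence [(0.73, array([0.6672, 0.0361, 0.0117]))]
end_stop [(0.47, array([0.6021, 0.0533, 0.013 ]))]
wheel_centre [(0.74, array([ 0.5957,  0.5295, -0.0005])), (0.7, array([0.5841, 0.1675, 0.0782]))]
pointer_tip [(0.64, array([0.6303, 0.1534, 0.0507])), (0.29, array([ 0.5705,  0.0549, -0.0027]))]
dial_mark [(0.69, array([0.5842, 0.1683, 0.0746])), (0.66, array([0.5356, 0.1552, 0.048 ]))]
tube [(0.96, array([ 0.3952, -0.3464,  0.0033])), (0.85, array([ 0.2813, -0.4215, -0.001 ])), (0.78, array([ 0.5151, -0.3512,  0.0003])), (0.67, array([ 0.4338, -0.2242, -0.0026]))]
```

View pics/top0.png

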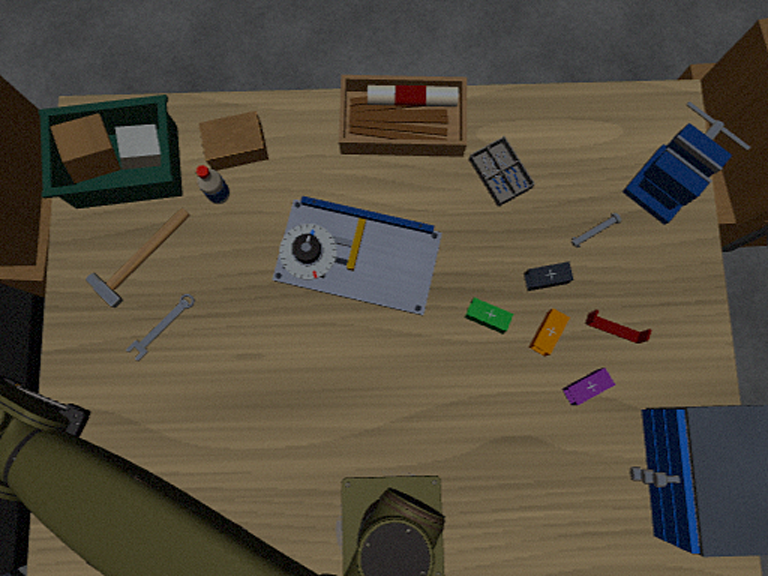

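View pics/side0.png

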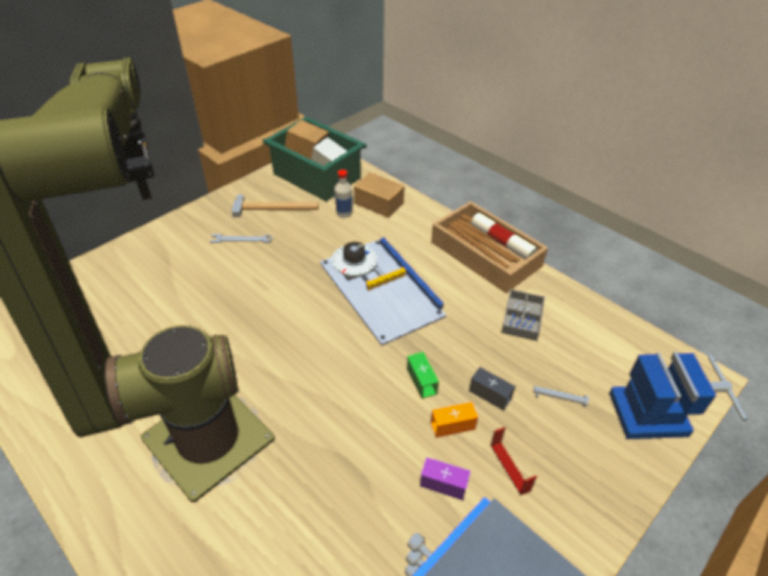

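Black tube at top-view (548,276), the fixture at about (355,255), with the fence at its far side. Now I'll measure these precisely.

```bash
cat > m.py <<'E'
from h import *
np.set_printoptions(precision=4,suppress=True)
def cent(c,mask,z,mn=4):
    n,l,st,ce=cv2.connectedComponentsWithStats(mask.astype(np.uint8))
    return [(st[i,4],ce[i].round(1),onz(c,*ce[i],z)) for i in range(1,n) if st[i,4]>=mn]
E
python3 - <<'E'
from m import *
c=bot.capture('top')
f=c['frame']; 
crop=f[125:215,175:300]; cv2.imwrite('pics/crop.png',cv2.resize(crop[:,:,::-1],None,fx=6,fy=6,interpolation=cv2.INTER_CUBIC))
crop=f[165:205,340:395]; cv2.imwrite('pics/crop2.png',cv2.resize(crop[:,:,::-1],None,fx=10,fy=10,interpolation=cv2.INTER_CUBIC))
hsv=cv2.cvtColor(f,cv2.COLOR_RGB2HSV); 
roi=np.zeros(f.shape[:2],bool); roi[125:215,175:300]=1
H,S,V=cv2.split(hsv)
print('red',cent(c,roi&((H<8)|(H>172))&(S>120)&(V>80),.043))
print('blue',cent(c,roi&(H>98)&(H<125)&(S>120)&(V>50),.034))
print('yel',cent(c,roi&(H>18)&(H<32)&(S>170)&(V>80),.034,20))
for l in ['wheel_centre','tube','back_fence','end_stop']:
  for r in bot.outline_of(c,l):
    m=r['mask'].astype(np.uint8)
    cn=max(cv2.findContours(m,0,2)[0],key=cv2.contourArea)
    print(l,round(r['p'],2),m.sum(),cv2.minAreaRect(cn))
E
```

```text
red [(np.int32(8), array([209.4, 182.1]), array([0.5301, 0.1525, 0.043 ]))]
blue [(np.int32(380), array([245. , 142.3]), array([0.6625, 0.0348, 0.034 ])), (np.int32(7), array([207.9, 154.4]), array([0.6246, 0.1574, 0.034 ]))]
yel [(np.int32(146), array([237.1, 162.2]), array([0.5956, 0.0622, 0.034 ]))]
wheel_centre 0.65 309 ((204.0, 165.5), (19.0, 18.0), 90.0)
tube 0.91 493 ((365.2000427246094, 221.60003662109375), (16.099689483642578, 31.304948806762695), 26.56505012512207)
tube 0.89 408 ((391.800048828125, 257.6000061035156), (13.416407585144043, 31.304948806762695), 63.43495178222656)
tube 0.86 452 ((325.22412109375, 210.18966674804688), (29.525558471679688, 15.784103393554688), 21.801406860351562)
tube 0.75 441 ((365.0320129394531, 183.67599487304688), (14.400279998779297, 31.6627254486084), 79.69515228271484)
tube 0.7 270 ((107.5, 216.00001525878906), (9.192387580871582, 50.20458221435547), 45.0)
tube 0.46 5327 ((237.76138305664062, 168.91384887695312), (103.45968627929688, 60.917869567871094), 12.72435474395752)
tube 0.26 365 ((140.50001525878906, 122.00000762939453), (27.577163696289062, 16.26345443725586), 45.0)
back_fence 0.83 499 ((243.79135131835938, 142.75131225585938), (89.26879119873047, 6.362429618835449), 13.134021759033203)
end_stop 0.67 258 ((231.38681030273438, 160.896240234375), (17.71950912475586, 35.851104736328125), 15.945395469665527)
end_stop 0.5 371 ((204.1000213623047, 166.1999969482422), (21.913463592529297, 20.57182502746582), 63.43495178222656)
```

View pics/crop.png

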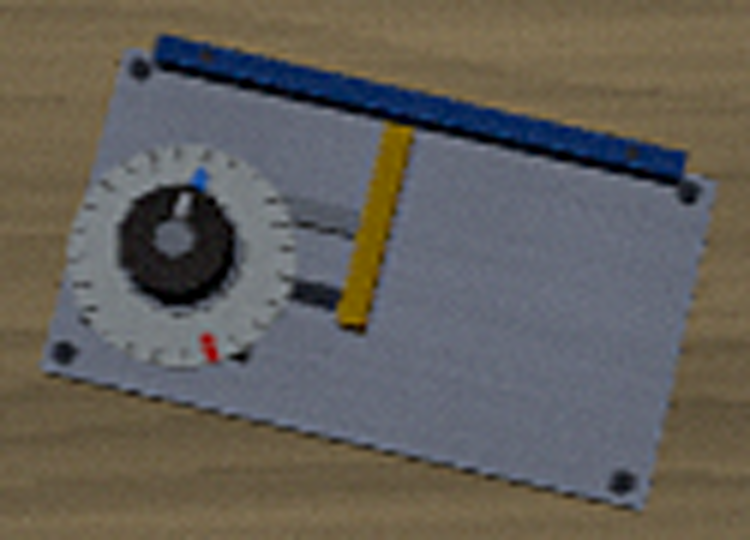

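View pics/crop2.png

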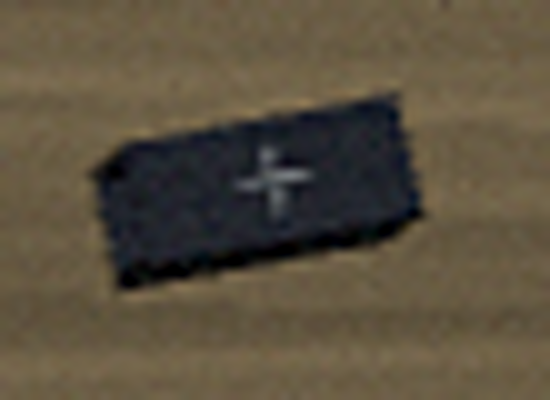

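```bash
cat >> m.py <<'E'
from scipy.optimize import least_squares
def fitfix(c,pts):
    # pts: list (u,v,fx,fy,fz)
    P=np.array(pts)
    def X(p): 
        ca,sa=np.cos(p[2]),np.sin(p[2])
        return np.c_[p[0]+ca*P[:,2]-sa*P[:,3],p[1]+sa*P[:,2]+ca*P[:,3],P[:,4]]
    r=least_squares(lambda p:np.concatenate([pix(c,x) for x in X(p)])-P[:,:2].ravel(),[.58,.06,-.2])
    return r.x,r.fun.reshape(-1,2)
E
python3 - <<'E'
from m import *
c=bot.capture('top')
def q(u,v,o=(175,125),k=6): return ((u+.5)/k-.5+o[0],(v+.5)/k-.5+o[1])
pts=[(*q(122,48),.095,.17,.012),(*q(716,182),.095,-.17,.012),(*q(643,508),-.095,-.17,.012),(*q(43,374),-.095,.17,.012),
(*q(160,35),.1,.15,.034),(*q(688,152),.1,-.15,.034),(*q(182,255),-.02,.105,.038)]
p,r=fitfix(c,pts); print(p,np.degrees(p[2])); print(r)
R=np.array([[np.cos(p[2]),-np.sin(p[2])],[np.sin(p[2]),np.cos(p[2])]])
wc=p[:2]+R@[-.02,.105]; print('wheel',wc, 'cap px',onz(c,*q(175,238),.076))
F=lambda P:R.T@(P[:2]-p[:2])
pt=onz(c,*q(200,180),.043);mk=onz(c,*q(209,348),.040)
for n,z in (('pt',pt),('mk',mk)):
    d=F(z)-np.array([-.02,.105]); print(n,z,d,np.hypot(*d),np.degrees(np.arctan2(d[1],d[0])))
print('stop corners fx',[F(onz(c,*q(*a),.034)) for a in [(388,122),(412,126),(367,325),(340,318)]])
q2=lambda u,v:q(u,v,(340,165),10)
cr=onz(c,*q2(273,183),.05); print('tube',cr)
a=[onz(c,*q2(*x),.05) for x in [(98,172) ,(125,148),(395,95),(420,212),(120,275)]];print(a)
print('cross axis',onz(c,*q2(308,176),.05)-onz(c,*q2(238,188),.05))
c=cap('side'); cv2.imwrite('pics/s1.png',cv2.resize(c['frame'][150:285,200:360,::-1],None,fx=5,fy=5,interpolation=2)[:600])
E
```

```text
[ 0.5731  0.0604 -0.2539] -14.545542978027388
[[ 0.368  -0.0914]
 [ 0.4834 -0.4662]
 [ 0.4801  0.4486]
 [-0.7973 -0.2664]
 [-0.5878 -0.0861]
 [ 0.0925  0.0293]
 [-0.0357  0.3592]]
wheel [0.5802 0.1671] cap px [0.5815 0.1666 0.076 ]
pt [0.6217 0.1564 0.043 ] [0.0429 0.    ] 0.04285479861390861 0.04166124379182774
mk [0.5292 0.1527 0.04  ] [-0.0457 -0.0268] 0.052998308346595704 -149.6373651404295
stop corners fx [array([0.0799, 0.014 ]), array([0.0806, 0.0007]), array([-0.0333, -0.0011]), array([-0.0328,  0.0141])]
tube [ 0.5122 -0.3512  0.05  ]
[array([ 0.5174, -0.2957,  0.05  ]), array([ 0.525 , -0.3048,  0.05  ]), array([ 0.5399, -0.3924,  0.05  ]), array([ 0.5015, -0.3974,  0.05  ]), array([ 0.4838, -0.3004,  0.05  ])]
cross axis [ 0.0033 -0.0226  0.    ]
```

View pics/s1.png

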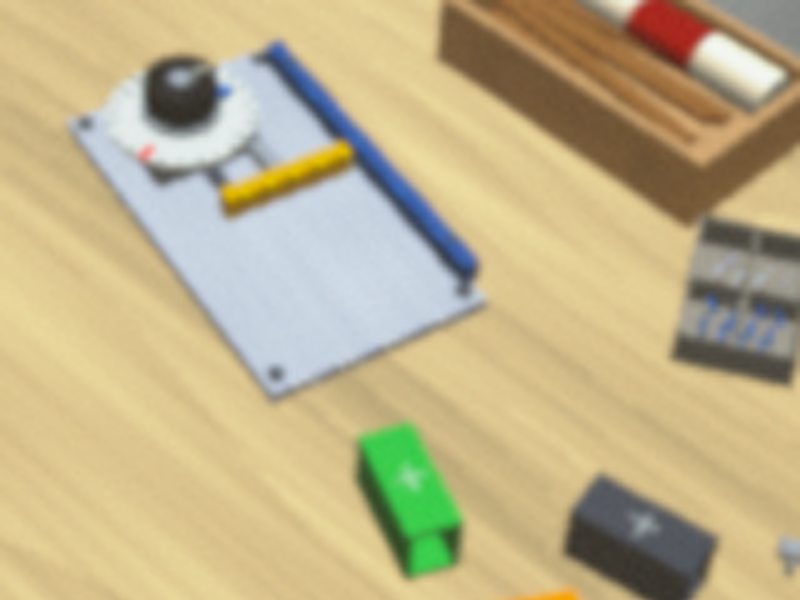

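Wheel centre is about (0.582, 0.166). The pointer must turn about 2.6 rad to the mark. The tube is at (0.512, -0.351) with its y axis at about 100°, and the fixture yaw is about -14.5°.

```bash
cat >> m.py <<'E'
from scipy.spatial.transform import Rotation as Ro
def go(pos,xyaw):
    "numbers for a tool-down pose; xyaw = world angle of tool x (rad)"
    s=bot.get_state(); R=np.array(s['eef_rot']); t=np.array(s['tool_pos'])
    G=np.array([[np.cos(xyaw),np.sin(xyaw),0],[np.sin(xyaw),-np.cos(xyaw),0],[0,0,-1]])
    print('t',s['time_s'],'pos',t,'yaw',np.arctan2(R[1,0],R[0,0]),'q',np.array(s['qpos']),'F',np.array(s['contact_force']),'open',s['opening'])
    print('turn',Ro.from_matrix(R.T@G).as_rotvec().round(4),'shift',(1000*R.T@(np.array(pos)-t)).round(1))
E
python3 -c "
from m import *
go([.582,.1662,.15],np.pi)"
```

```text
t 1.15 pos [0.2506 0.5997 0.2257] yaw 2.745772171219445 q [ 1.0924  0.1238  1.6503 -0.      1.3675 -0.0826] F [ 0.1645 -0.0315 -0.5251] open 0.998397660220309
turn [-0.      0.     -0.3958] shift [-472.9 -272.2   75.7]
```

Emit:
carry_out:
  commands:
    - [0,0,-0.4,-473,-272,20,1]
    - [0,0,-0.4,-473,-272,20,1]
    - [0,0,-0.4,-473,-272,20,1]
    - [0,0,-0.4,-473,-272,20,1]
    - [0,0,-0.4,-473,-272,20,1]
    - [0,0,-0.4,-473,-272,20,1]
    - [0,0,-0.4,-473,-272,20,1]
    - [0,0,-0.4,-473,-272,20,1]

```text
time_s: 1.95
tool_pos: [0.4933, 0.2822, 0.2114]
eef_rot: [[-1.0, -0.004, 0.001], [-0.004, 1.0, 0.0], [-0.001, 0.0, -1.0]]
contact_force: [0.5, 0.6, 0.4]
opening: 1.002
```

```bash
python3 -c "
from m import *
go([.582,.1662,.12],np.pi)"
```

```text
t 1.95 pos [0.4933 0.2822 0.2114] yaw -3.137330883544693 q [ 0.4251 -0.0471  1.8505  0.0001  1.3374 -1.15  ] F [0.4653 0.6064 0.4316] open 1.0024313218641148
turn [0.0004 0.0008 0.0043] shift [ -88.1 -116.4   91.4]
```

Emit:
carry_out:
  commands:
    - [0,0,0,-88,-116,50,1]
    - [0,0,0,-88,-116,91,1]
    - [0,0,0,-88,-116,91,1]
    - [0,0,0,-88,-116,91,1]
    - [0,0,0,-88,-116,91,1]
    - [0,0,0,-88,-116,91,1]

```text
time_s: 2.55
tool_pos: [0.5808, 0.1688, 0.1205]
eef_rot: [[-1.0, -0.004, -0.0], [-0.004, 1.0, 0.001], [0.0, 0.001, -1.0]]
contact_force: [0.0, -0.3, 0.9]
opening: 1.001
```

```bash
python3 -c "
from m import *
c=bot.capture('top');d=bot.capture('side')
cv2.imwrite('pics/t2.png',cv2.resize(c['frame'][125:215,160:300,::-1],None,fx=5,fy=5,interpolation=2))
cv2.imwrite('pics/s2.png',cv2.resize(d['frame'][100:220,180:320,::-1],None,fx=5,fy=5,interpolation=2)[:600])
go([.582,.1662,.062],np.pi)"
```

```text
t 2.65 pos [0.5811 0.1697 0.1218] yaw -3.135987974477766 q [ 0.1953  0.1111  1.8451  0.0005  1.1829 -1.3813] F [ 0.3381  0.2415 -0.0567] open 1.0039462464517566
turn [0.0009 0.0023 0.0056] shift [-0.7 -3.6 59.8]
```

View pics/s2.png

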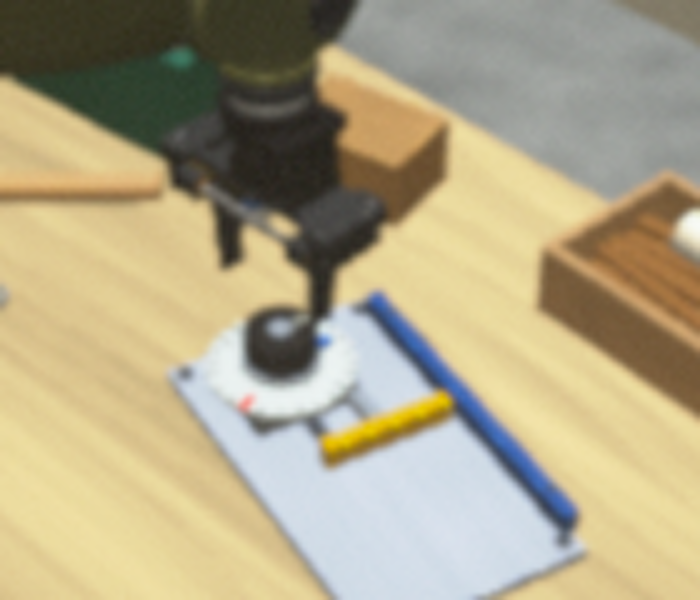

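View pics/t2.png

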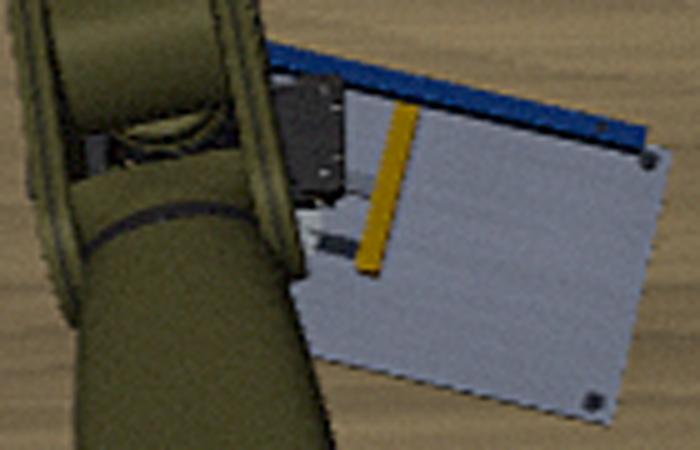

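Emit:
carry_out:
  commands:
    - [0,0,0,-1,-3,30,1]
    - [0,0,0,-1,-3,58,1]
    - [0,0,0,-1,-3,58,1]
    - [0,0,0,-1,-3,58,1]

```text
time_s: 3.05
tool_pos: [0.5818, 0.1664, 0.0632]
eef_rot: [[-1.0, -0.006, 0.001], [-0.006, 1.0, 0.0], [-0.001, 0.0, -1.0]]
contact_force: [0.9, -0.1, 0.6]
opening: 0.999
```

Emit:
carry_out:
  commands:
    - [0,0,0,0,0,0,-1]
    - [0,0,0,0,0,0,-1]
    - [0,0,0,0,0,0,-1]
    - [0,0,0,0,0,0,-1]
    - [0,0,0,0,0,0,-1]
    - [0,0,0,0,0,0,-1]

```text
time_s: 3.65
tool_pos: [0.582, 0.166, 0.0625]
eef_rot: [[-1.0, -0.004, 0.001], [-0.004, 1.0, 0.002], [-0.001, 0.002, -1.0]]
contact_force: [-0.6, 4.1, 0.6]
opening: 0.629
```

```bash
python3 -c "
from m import *
print(bot.get_state()['moment'])
go([.582,.1662,.062],np.pi)"
```

```text
[ 0.5677  0.0228 -0.0635]
t 3.65 pos [0.582  0.166  0.0625] yaw -3.137851145485417 q [ 0.1885  0.1795  1.8789  0.0017  1.0824 -1.3868] F [-0.5948  4.0798  0.6105] open 0.6292505107641688
turn [0.0016 0.0006 0.0037] shift [0.  0.2 0.5]
```

Emit:
carry_out:
  commands:
    - [0,0,0.15,0,0,0,-1]
    - [0,0,0.3,0,0,0,-1]
    - [0,0,0.45,0,0,0,-1]
    - [0,0,0.6,0,0,0,-1]
    - [0,0,0.75,0,0,0,-1]
    - [0,0,0.9,0,0,0,-1]
    - [0,0,1.05,0,0,0,-1]
    - [0,0,1.2,0,0,0,-1]

```text
time_s: 4.45
tool_pos: [0.5821, 0.1662, 0.0624]
eef_rot: [[-0.361, 0.933, 0.001], [0.933, 0.361, 0.002], [0.001, 0.001, -1.0]]
contact_force: [0.7, 3.7, 1.8]
opening: 0.628
```

Emit:
carry_out:
  commands:
    - [0,0,0.15,0,0,0,-1]
    - [0,0,0.3,0,0,0,-1]
    - [0,0,0.45,0,0,0,-1]
    - [0,0,0.6,0,0,0,-1]
    - [0,0,0.75,0,0,0,-1]
    - [0,0,0.9,0,0,0,-1]
    - [0,0,1.05,0,0,0,-1]
    - [0,0,1.2,0,0,0,-1]

```text
time_s: 5.25
tool_pos: [0.5823, 0.1661, 0.0625]
eef_rot: [[0.738, 0.674, 0.001], [0.674, -0.738, 0.001], [0.002, 0.0, -1.0]]
contact_force: [0.8, 3.4, 0.1]
opening: 0.625
```

Emit:
carry_out:
  commands:
    - [0,0,0,0,0,0,-1]
    - [0,0,0,0,0,0,-1]

```text
time_s: 5.45
tool_pos: [0.5824, 0.1661, 0.0625]
eef_rot: [[0.733, 0.68, 0.001], [0.68, -0.733, 0.002], [0.002, -0.0, -1.0]]
contact_force: [2.1, 4.5, 0.4]
opening: 0.628
```

```bash
python3 -c "
from m import *
c=bot.capture('top');d=bot.capture('side')
cv2.imwrite('pics/t3.png',cv2.resize(c['frame'][125:215,160:300,::-1],None,fx=5,fy=5,interpolation=2))
cv2.imwrite('pics/s3.png',cv2.resize(d['frame'][100:220,180:320,::-1],None,fx=5,fy=5,interpolation=2)[:600])
print(bot.get_state()['moment'])
go([.582,.1662,.062],np.pi)"
```

```text
[ 0.753  -0.2039 -0.0928]
t 5.55 pos [0.5823 0.1661 0.0625] yaw 0.7483844523663465 q [0.1886 0.1797 1.8786 0.0016 1.0815 1.0102] F [1.3857 5.6306 0.8197] open 0.629190908128937
turn [ 0.0025 -0.0014 -2.3932] shift [-0.2 -0.3  0.5]
```

View pics/s3.png

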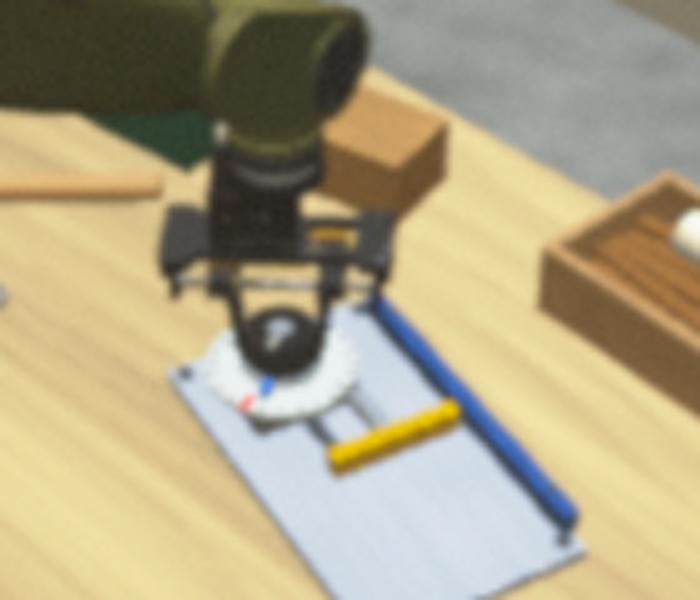

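View pics/t3.png

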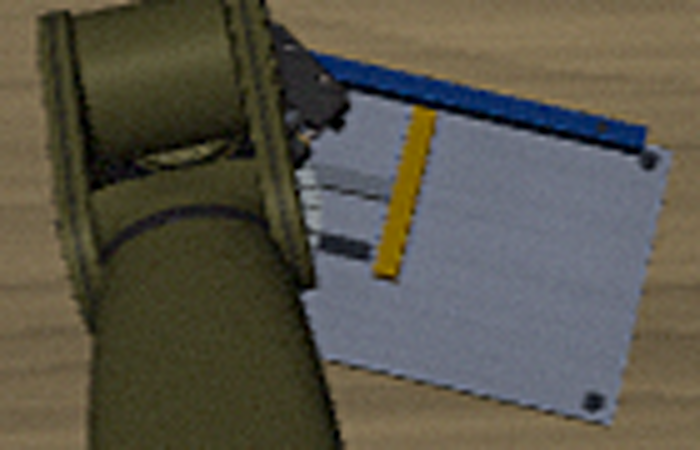

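```bash
cat >> m.py <<'E'
WC=np.array([.582,.1662])
def ang(c,u,v,z):
    P=onz(c,u,v,z)[:2]-WC; return np.degrees(np.arctan2(P[1],P[0])),np.hypot(*P)
def colors(c,roi):
    f=c['frame']; H,S,V=cv2.split(cv2.cvtColor(f,cv2.COLOR_RGB2HSV)); f=f.astype(float)
    out={}
    for n,wt in (('blue',f[...,2]-f[...,0]-18),('red',f[...,0]-(f[...,1]+f[...,2])/2-25)):
        wt=np.clip(wt,0,None); m=np.zeros(wt.shape); r0,r1,c0,c1=roi; m[r0:r1,c0:c1]=wt[r0:r1,c0:c1]
        if m.sum()<1: continue
        yy,xx=np.mgrid[:m.shape[0],:m.shape[1]]
        out[n]=((m*xx).sum()/m.sum(),(m*yy).sum()/m.sum(),(m>0).sum())
    return out
E
python3 -c "
from m import *
d=bot.capture('side')
o=colors(d,(168,188,222,240)); print(o)
for n in o:
  for z in (.038,.0435): print(n,z,ang(d,*o[n][:2],z))
for l in ['pointer_tip','dial_mark','wheel_centre']: 
  for r in bot.spot_point(d,l)[:2]:
    P=w(d,r['location']); print(l,r['p'],P,np.degrees(np.arctan2(*(P[:2]-WC)[::-1])))
f=d['frame'][168:188,222:240]; print(f[...,2].astype(int)-f[...,0])
print(f[...,0].astype(int)-f[...,2])
"
```

```text
{'blue': (np.float64(231.86817325800376), np.float64(178.7758945386064), np.int64(83)), 'red': (np.float64(228.84163701067615), np.float64(180.16192170818505), np.int64(9))}
blue 0.038 (np.float64(-153.50605388773894), np.float64(0.04060414783571752))
blue 0.0435 (np.float64(-150.71619867989335), np.float64(0.04611902057045835))
red 0.038 (np.float64(-162.82057785546743), np.float64(0.052835700738797786))
red 0.0435 (np.float64(-159.7180414682704), np.float64(0.05787990953778774))
pointer_tip 0.68 [0.541  0.142  0.0474] -149.51744805543265
dial_mark 0.57 [ 0.5733  0.055  -0.004 ] -94.48526433119049
wheel_centre 0.69 [0.584  0.1697 0.0786] 60.08597422305794
[[-35  -5   2   8   6   1  -5  -9  -9  -7  -8  -9 -10  -7  -4  -5  -7  -8]
 [-14   1   6   6   8   4  -4 -10 -10 -10  -7  -8  -9  -9  -7  -9  -7  -5]
 [ -2   5   6   5   5   7  -1  -6 -11  -6  -9  -9  -7  -8  -9 -10  -9  -9]
 [  5   6   5   4   6   8   6  -2  -7 -10 -12  -9 -11  -9  -9 -10  -8 -10]
 [  7   5   5   5   6   6   8   5  -2 -10  -9 -11  -8 -10  -9  -9  -7  -8]
 [  7   6   6   5   6   6   9   9   5   0  -7  -7  -9  -9  -
[... 2266 characters left out ...]
0   -6   -5
    -5   -5   -6   -5]
 [ -22  -21  -20  -17   -2   28   76   69   21    0   -5   -5   -6   -6
    -6   -5   -5   -5]
 [ -21  -21  -23  -21  -19   -5   24   33   13    2   -2   -5   -3   -2
    -3   -2   -3   -2]
 [ -21  -21  -22  -22  -22  -22  -15    0    6    7    4    3    1    3
     2    2    3    4]
 [ -21  -21  -23  -22  -21  -23  -26  -20   -5    5    6    9    7    5
     5    0   -6  -12]
 [ -23  -21  -20  -21  -21  -22  -24  -22  -13    0    5    5    0   -5
   -11  -17  -23  -25]
 [ -13  -25  -22  -21  -21  -22  -22  -24  -22  -14   -8  -10  -17  -22
   -25  -27  -23  -24]
 [  16  -14  -23  -21  -21  -22  -22  -21  -26  -22  -22  -22  -25  -24
   -23  -23  -23  -22]]
```

```bash
python3 -c "
from m import *
d=bot.capture('side')
for p in [(232.6,176.4)]:
  for z in (.041,.0435,.046): print('pt',z,ang(d,*p,z))
for p in [(228.8,180)]:
  for z in (.038,.039): print('mk',z,ang(d,*p,z))
"
```

```text
pt 0.041 (np.float64(-155.36705657281374), np.float64(0.02952780697310864))
pt 0.0435 (np.float64(-153.38702540065498), np.float64(0.03202713131130697))
pt 0.046 (np.float64(-151.69535073116447), np.float64(0.034559148082337135))
mk 0.038 (np.float64(-163.50746709897246), np.float64(0.05210271917350133))
mk 0.039 (np.float64(-162.87945527974978), np.float64(0.05300139461106078))
```

Emit:
carry_out:
  commands:
    - [0,0,0.1,0,0,0,-1]
    - [0,0,0.2,0,0,0,-1]
    - [0,0,0.2,0,0,0,-1]
    - [0,0,0.2,0,0,0,-1]

```text
time_s: 6.2
tool_pos: [0.5823, 0.1661, 0.0625]
eef_rot: [[0.853, 0.522, 0.001], [0.522, -0.853, 0.002], [0.002, -0.001, -1.0]]
contact_force: [2.2, 5.1, -0.4]
opening: 0.624
```

Emit:
carry_out:
  commands:
    - [0,0,0,0,0,0,0.6]
    - [0,0,0,0,0,0,1]
    - [0,0,0,0,0,0,1]
    - [0,0,0,0,0,0,1]
    - [0,0,0,0,0,-50,1]
    - [0,0,0,0,0,-90,1]
    - [0,0,0,-60,60,-110,1]
    - [0,0,0,-100,100,-110,1]

```text
time_s: 7.0
tool_pos: [0.5598, 0.0693, 0.1714]
eef_rot: [[0.853, 0.522, 0.005], [0.522, -0.853, -0.0], [0.004, 0.003, -1.0]]
contact_force: [1.2, -0.9, -1.0]
opening: 1.0
```

```bash
python3 -c "
from m import *
c=bot.capture('top');d=bot.capture('side')
cv2.imwrite('pics/t4.png',cv2.resize(c['frame'][125:215,160:300,::-1],None,fx=5,fy=5,interpolation=2))
cv2.imwrite('pics/s4.png',cv2.resize(d['frame'][140:220,200:320,::-1],None,fx=6,fy=6,interpolation=2)[:600])
go([.582,.1662,.062],np.pi)"
```

```text
t 7.1 pos [0.5581 0.0655 0.1696] yaw 0.5415510723420885 q [ 0.0222 -0.0289  1.9049 -0.002   1.2638  1.0521] F [ 0.148   0.1923 -0.042 ] open 0.9988214048913692
turn [ 0.0017  0.0031 -2.6   ] shift [ 72.3 -74.3 107.4]
```

View pics/s4.png

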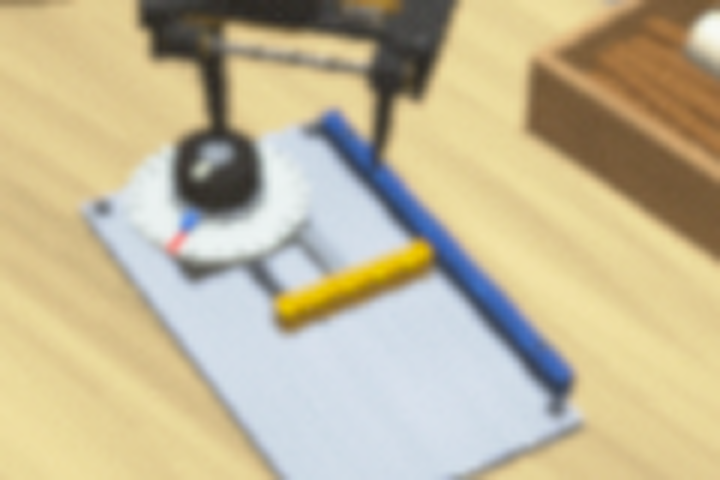

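View pics/t4.png

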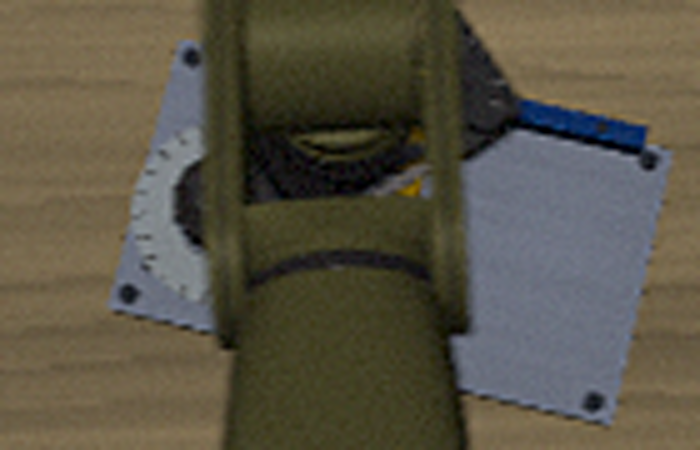

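The side view shows the blue pointer almost in line with the red mark. I'll move clear for a better look.

Emit:
carry_out:
  commands:
    - [0,0,0,-147,144,-20,1]
    - [0,0,0,-147,144,-20,1]
    - [0,0,0,-147,144,-20,1]
    - [0,0,0,-147,144,-20,1]
    - [0,0,0,-147,144,-20,1]
    - [0,0,0,-147,144,-20,1]

```text
time_s: 7.7
tool_pos: [0.5073, -0.1307, 0.1882]
eef_rot: [[0.856, 0.517, 0.0], [0.517, -0.856, 0.0], [0.0, -0.0, -1.0]]
contact_force: [0.3, 0.3, 0.5]
opening: 1.001
```

```bash
python3 -c "
from m import *
A=[];
for i in range(4):
  c=bot.capture('top'); A.append(c['frame'].astype(float))
d=[bot.capture('side') for i in range(4)]
B=np.mean([x['frame'].astype(float) for x in d],0); A=np.mean(A,0); pickle.dump((A,B,c,d[0]),open('w.pkl','wb'))
cv2.imwrite('pics/t5.png',cv2.resize(A[140:195,180:255,::-1],None,fx=10,fy=10,interpolation=2))
cv2.imwrite('pics/s5.png',cv2.resize(B[155:195,212:262,::-1],None,fx=14,fy=14,interpolation=2)[:600])
go([.582,.1662,.062],np.pi)"
```

```text
t 8.1 pos [ 0.5077 -0.1287  0.1879] yaw 0.547590387401236 q [-0.3508 -0.1308  1.9687  0.0001  1.3042  0.6724] F [0.0142 0.4933 0.9332] open 1.0014360555553479
turn [-0.0005 -0.0004 -2.594 ] shift [ 217.  -213.1  125.9][ WARN:0@8.297] global loadsave.cpp:1063 imwrite_ Unsupported depth image for selected encoder is fallbacked to CV_8U.
```

View pics/s5.png

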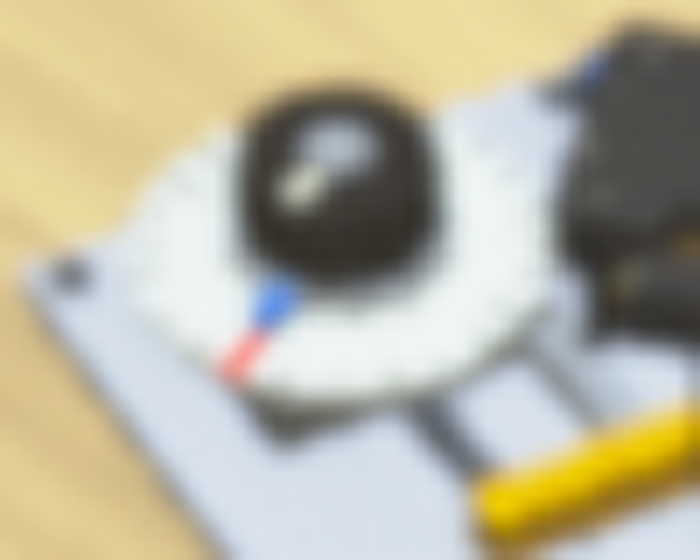

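View pics/t5.png

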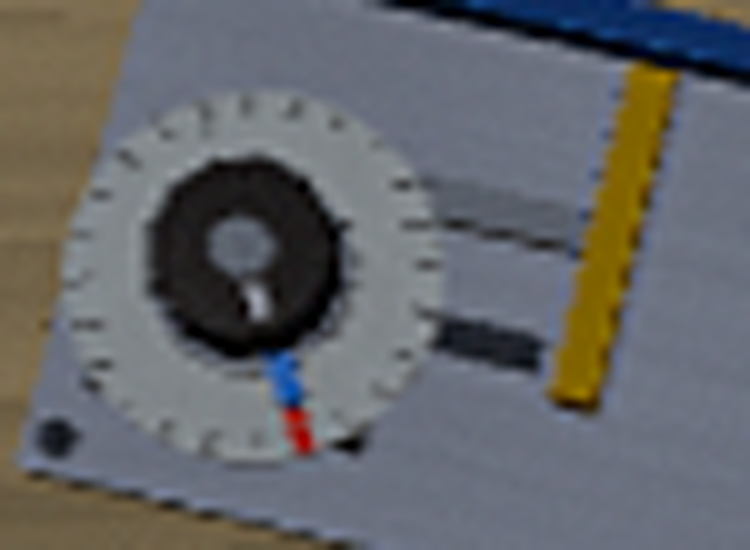

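```bash
cat > ptr.py <<'E'
from m import *
def ptr(A,c,roi,fit=None):
    f=A; r0,r1,c0,c1=roi; out={}
    bl=np.clip(f[...,2]-f[...,0]-40,0,None); rd=np.clip(f[...,0]-np.maximum(f[...,1],f[...,2])-20,0,None)
    yy,xx=np.mgrid[:A.shape[0],:A.shape[1]]
    for n,m in (('b',bl),('r',rd)):
        k=np.zeros_like(m);k[r0:r1,c0:c1]=m[r0:r1,c0:c1]; out[n]=np.array([(k*xx).sum(),(k*yy).sum()])/k.sum()
    return out
E
python3 - <<'E'
from ptr import *
A,B,c,d=pickle.load(open('w.pkl','rb'))
# dial centre by white segmentation hull in top
g=A.min(2); 
for name,I,cam,roi in (('top',A,c,(172,190,203,216)),('side',B,d,(172,184,226,236))):
    o=ptr(I,cam,roi); print(name,o)
    for WCn in (WC,np.array([.5802,.1671])):
        a=[]
        for k,z in (('b',.0435),('r',.039)):
            P=onz(cam,*o[k],z)[:2]-WCn; a.append(np.degrees(np.arctan2(P[1],P[0]))); print(k,a[-1],np.hypot(*P))
        print('diff',a[0]-a[1])
u=onz(c,180+(240.5)/10-.5,140+24.5-.5,.076);v=onz(c,180+25.9-.5,140+30.1-.5,.076);print('cap',u,'line',np.degrees(np.arctan2(*(v-u)[:2][::-1])))
u=onz(c,180+25.2-.5,140+27.75-.5,.038);print('dial centre',u)
E
```

```text
top {'b': array([208.0054, 177.2502]), 'r': array([209.4665, 182.5333])}
b -165.17183159857296 0.03712601122827493
r -165.45138551878551 0.05420302363898082
diff 0.27955392021254966
b -163.0321576868965 0.035641134024638754
r -164.012623713939 0.052703437845338236
diff 0.9804660270424961
side {'b': array([231.1145, 176.1569]), 'r': array([228.8622, 180.1347])}
b -164.06755975739867 0.033187561541315885
r -162.21970984258928 0.05356461357532287
diff -1.8478499148093874
b -161.6120821944854 0.03173289666708766
r -160.67388314607163 0.0521443994648891
diff -0.9381990484137646
cap [0.5823 0.1672 0.076 ] line -162.70384080369982
dial centre [0.5808 0.1677 0.038 ]
```

```bash
python3 -c "
from m import *
go([.513,-.351,.12],np.radians(100))"
```

```text
t 8.1 pos [ 0.5077 -0.1287  0.1879] yaw 0.547590387401236 q [-0.3508 -0.1308  1.9687  0.0001  1.3042  0.6724] F [0.0142 0.4933 0.9332] open 1.0014360555553479
turn [-0.0005 -0.     -1.1977] shift [-111.2  192.6   67.8]
```

Emit:
carry_out:
  commands:
    - [0,0,-1.198,-111,193,68,1]
    - [0,0,-1.198,-111,193,68,1]
    - [0,0,-1.198,-111,193,68,1]
    - [0,0,-1.198,-111,193,68,1]
    - [0,0,-1.198,-111,193,68,1]
    - [0,0,-1.198,-111,193,68,1]
    - [0,0,-1.198,-111,193,68,1]
    - [0,0,-1.198,-111,193,68,1]

```text
time_s: 8.9
tool_pos: [0.513, -0.3522, 0.1195]
eef_rot: [[-0.166, 0.986, -0.001], [0.986, 0.166, 0.001], [0.001, -0.001, -1.0]]
contact_force: [0.2, 0.3, -0.5]
opening: 1.001
```

Emit:
carry_out:
  commands:
    - [0,0,0,0,0,0,1]
    - [0,0,0,0,0,0,1]

```text
time_s: 9.1
tool_pos: [0.5131, -0.3519, 0.12]
eef_rot: [[-0.158, 0.988, -0.0], [0.988, 0.158, 0.0], [0.0, -0.0, -1.0]]
contact_force: [0.5, -0.1, -0.4]
opening: 1.003
```

```bash
python3 -c "
from m import *
go([.513,-.351,.038],np.radians(100))
d=bot.capture('side');
cv2.imwrite('pics/s6.png',cv2.resize(d['frame'][190:310,250:400,::-1],None,fx=5,fy=5,interpolation=2)[:600])"
```

```text
t 9.1 pos [ 0.5131 -0.3519  0.12  ] yaw 1.728960771067605 q [-0.6874  0.1498  1.8056  0.0001  1.1863 -0.8456] F [ 0.5133 -0.0924 -0.3862] open 1.0030080376213868
turn [-0.0001 -0.0002 -0.0164] shift [ 0.9  0.  82. ]
```

View pics/s6.png

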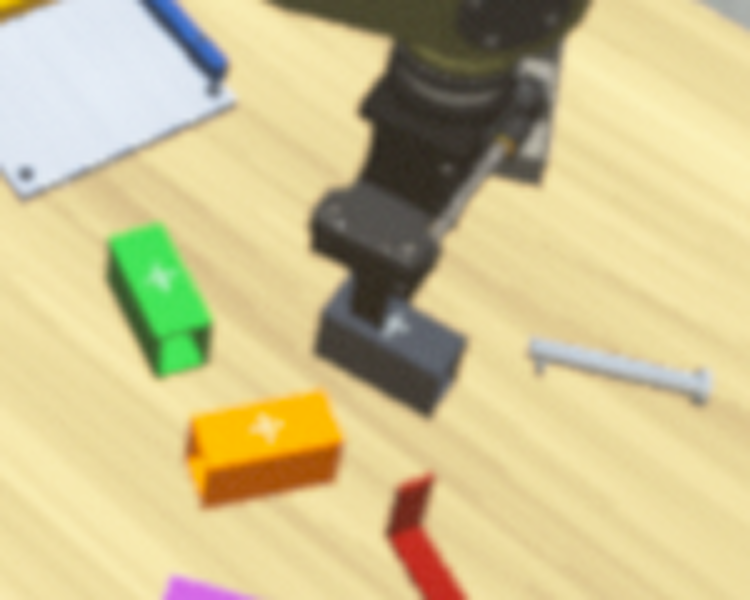

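Emit:
carry_out:
  commands:
    - [0,0,-0.015,1,0,40,1]
    - [0,0,-0.015,1,0,70,1]
    - [0,0,-0.015,1,0,82,1]
    - [0,0,-0.015,1,0,82,1]
    - [0,0,-0.015,1,0,82,1]

```text
time_s: 9.65
tool_pos: [0.5134, -0.3518, 0.0393]
eef_rot: [[-0.174, 0.985, 0.001], [0.985, 0.174, -0.001], [-0.001, 0.001, -1.0]]
contact_force: [0.1, -0.0, -0.4]
opening: 1.001
```

Emit:
carry_out:
  commands:
    - [0,0,0,0,0,0,-1]
    - [0,0,0,0,0,0,-1]
    - [0,0,0,0,0,0,-1]
    - [0,0,0,0,0,0,-1]
    - [0,0,0,0,0,0,-1]
    - [0,0,0,0,0,0,-1]

```text
time_s: 10.25
tool_pos: [0.5127, -0.3513, 0.0382]
eef_rot: [[-0.175, 0.985, 0.0], [0.985, 0.175, -0.0], [-0.0, 0.0, -1.0]]
contact_force: [0.1, 0.2, 0.2]
opening: 0.555
```

Emit:
carry_out:
  commands:
    - [0,0,0,0,0,0,-1]
    - [0,0,0,0,0,-30,-1]
    - [0,0,0,0,0,-60,-1]
    - [0,0,0,0,0,-60,-1]

```text
time_s: 10.65
tool_pos: [0.5148, -0.3531, 0.102]
eef_rot: [[-0.175, 0.985, 0.006], [0.985, 0.175, -0.005], [-0.006, 0.005, -1.0]]
contact_force: [1.0, -0.5, -4.2]
opening: 0.42
```

```bash
python3 -c "
from m import *
yaw=-.2539; R=np.array([[np.cos(yaw),-np.sin(yaw)],[np.sin(yaw),np.cos(yaw)]])
T=np.array([.5731,.0604])+R@[.045,-.085]; print(T)
go([*T,.10],np.pi/2+yaw)
d=bot.capture('side');
cv2.imwrite('pics/s7.png',cv2.resize(d['frame'][170:290,250:400,::-1],None,fx=5,fy=5,interpolation=2)[:600])"
```

```text
[ 0.5953 -0.0332]
t 10.65 pos [ 0.5148 -0.3531  0.102 ] yaw 1.7464042147953744 q [-0.6871  0.1685  1.8174 -0.      1.1482 -0.8627] F [ 1.0479 -0.4712 -4.1855] open 0.42029896780523335
turn [0.0061 0.0046 0.4295] shift [300.9 135.1   0.9]
```

View pics/s7.png

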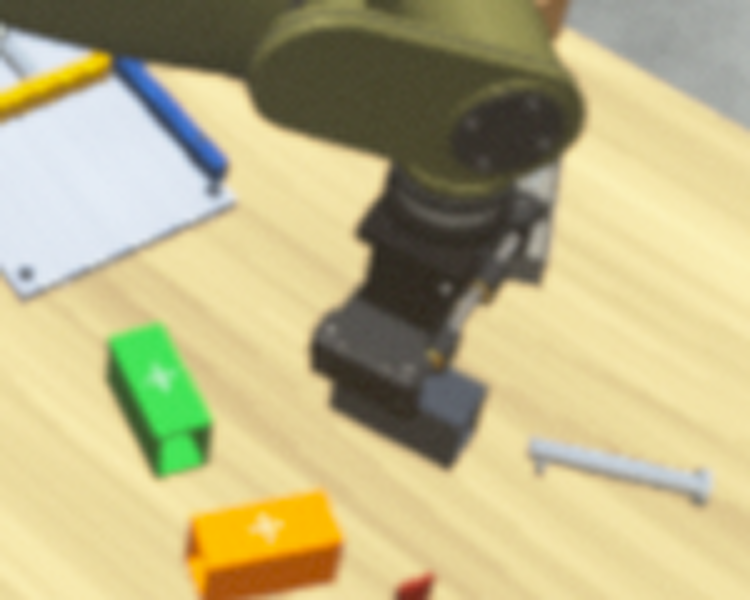

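Emit:
carry_out:
  commands:
    - [0,0,0.43,301,135,0,-1]
    - [0,0,0.43,301,135,0,-1]
    - [0,0,0.43,301,135,0,-1]
    - [0,0,0.43,301,135,0,-1]
    - [0,0,0.43,301,135,0,-1]
    - [0,0,0.43,301,135,0,-1]
    - [0,0,0.43,301,135,0,-1]
    - [0,0,0.43,301,135,0,-1]

```text
time_s: 11.5
tool_pos: [0.5916, -0.027, 0.0948]
eef_rot: [[0.247, 0.969, -0.005], [0.969, -0.247, 0.002], [0.001, -0.005, -1.0]]
contact_force: [-1.5, -0.9, -4.3]
opening: 0.422
```

Emit:
carry_out:
  commands:
    - [0,0,0,0,0,0,-1]
    - [0,0,0,0,0,0,-1]

```text
time_s: 11.7
tool_pos: [0.5917, -0.032, 0.0961]
eef_rot: [[0.252, 0.968, -0.003], [0.968, -0.252, 0.0], [-0.001, -0.003, -1.0]]
contact_force: [-0.1, -1.0, -4.1]
opening: 0.417
```

```bash
python3 -c "
from m import *
go([.5953,-.0332,.052],np.pi/2-.2539)
c=bot.capture('top');d=bot.capture('side');
cv2.imwrite('pics/s8.png',cv2.resize(d['frame'][130:250,210:350,::-1],None,fx=5,fy=5,interpolation=2)[:600])
cv2.imwrite('pics/t8.png',cv2.resize(c['frame'][120:220,170:310,::-1],None,fx=5,fy=5,interpolation=2)[:600])"
```

```text
t 11.7 pos [ 0.5917 -0.032   0.0961] yaw 1.3158491107403356 q [-0.1443  0.1154  1.8876 -0.0004  1.1418  0.1108] F [-0.1416 -0.9631 -4.078 ] open 0.4166868532391337
turn [-0.0031  0.0008 -0.001 ] shift [-0.3  3.9 44.1]
```

View pics/s8.png

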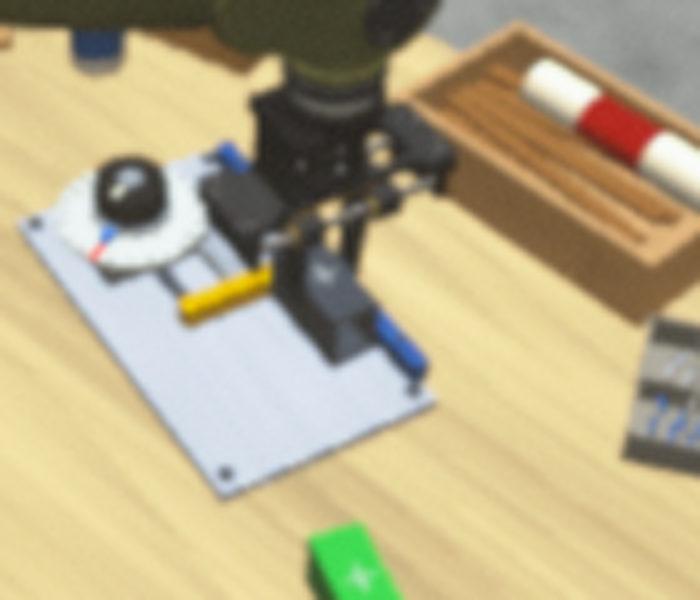

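View pics/t8.png

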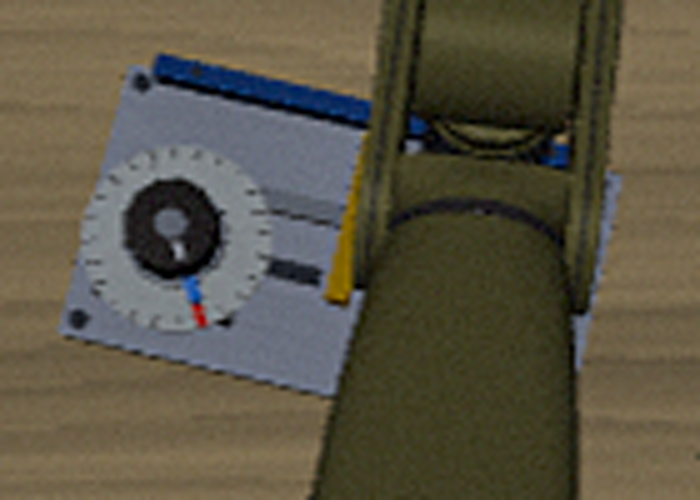

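Emit:
carry_out:
  commands:
    - [0,0,0,0,4,20,-1]
    - [0,0,0,0,4,36,-1]
    - [0,0,0,0,4,40,-1]
    - [0,0,0,0,4,40,-1]

```text
time_s: 12.2
tool_pos: [0.5966, -0.0333, 0.0581]
eef_rot: [[0.253, 0.968, -0.001], [0.968, -0.253, -0.0], [-0.001, -0.001, -1.0]]
contact_force: [-0.8, -2.1, -1.6]
opening: 0.422
```

Emit:
carry_out:
  commands:
    - [0,0,0,0,0,2,-1]
    - [0,0,0,0,0,2,-1]

```text
time_s: 12.4
tool_pos: [0.5967, -0.0333, 0.058]
eef_rot: [[0.252, 0.968, -0.001], [0.968, -0.252, -0.001], [-0.001, -0.001, -1.0]]
contact_force: [-5.9, -1.4, 6.9]
opening: 0.419
```

Emit:
carry_out:
  commands:
    - [0,0,0,0,0,2,-1]
    - [0,0,0,0,0,2,-1]

```text
time_s: 12.6
tool_pos: [0.5969, -0.0333, 0.0579]
eef_rot: [[0.252, 0.968, -0.002], [0.968, -0.252, -0.001], [-0.002, -0.001, -1.0]]
contact_force: [-8.6, -2.5, 16.5]
opening: 0.419
```

Emit:
carry_out:
  commands:
    - [0,0,0,0,0,-3,-1]
    - [0,0,0,0,0,-3,-1]

```text
time_s: 12.8
tool_pos: [0.5973, -0.0326, 0.058]
eef_rot: [[0.252, 0.968, 0.001], [0.968, -0.252, -0.0], [0.0, 0.001, -1.0]]
contact_force: [-1.3, -0.5, 2.7]
opening: 0.417
```

```bash
python3 -c "
from m import *
go([.5953,-.0332,.052],np.pi/2-.2539); print(bot.get_state()['moment'])
c=bot.capture('top');d=bot.capture('side');
cv2.imwrite('pics/s9.png',cv2.resize(d['frame'][150:235,230:320,::-1],None,fx=7,fy=7,interpolation=2)[:600])
"
```

```text
t 12.8 pos [ 0.5973 -0.0326  0.058 ] yaw 1.3159995833955 q [-0.1443  0.1707  1.8976  0.0001  1.0719  0.1104] F [-1.2512 -0.4939  2.6846] open 0.41717084003774235
turn [ 0.0014 -0.0003 -0.0009] shift [-1.1 -1.8  6. ]
[-0.1064  0.4081 -0.0226]
```

View pics/s9.png

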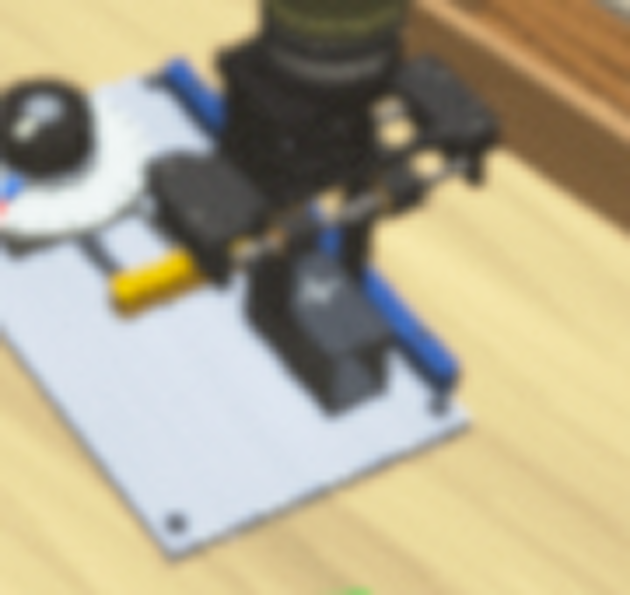

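Emit:
carry_out:
  commands:
    - [0,0,0,0,0,0,0.2]
    - [0,0,0,0,0,0,0.2]
    - [0,0,0,0,0,0,0.2]
    - [0,0,0,0,0,6,0.2]
    - [0,0,0,0,0,6,0.2]
    - [0,0,0,0,0,6,0.2]

```text
time_s: 13.5
tool_pos: [0.5965, -0.0323, 0.0505]
eef_rot: [[0.252, 0.968, -0.001], [0.968, -0.252, 0.0], [-0.0, -0.001, -1.0]]
contact_force: [0.1, 0.5, 0.1]
opening: 0.6
```

Emit:
carry_out:
  commands:
    - [0,0,0,0,0,0,0.2]
    - [0,0,0,0,0,0,-1]
    - [0,0,0,0,0,0,-1]
    - [0,0,0,0,0,0,-1]
    - [0,0,0,0,0,0,-1]
    - [0,0,0,0,0,0,-1]
    - [0,0,0,0,0,0,-1]

```text
time_s: 14.2
tool_pos: [0.5973, -0.0324, 0.0513]
eef_rot: [[0.252, 0.968, 0.001], [0.968, -0.252, -0.0], [0.0, 0.001, -1.0]]
contact_force: [1.3, 0.1, -0.3]
opening: 0.419
```

Emit:
carry_out:
  commands:
    - [0,0,0,4,4,0,-1]
    - [0,0,0,8,8,0,-1]
    - [0,0,0,12,12,0,-1]
    - [0,0,0,15,15,0,-1]
    - [0,0,0,15,15,0,-1]

```text
time_s: 14.7
tool_pos: [0.6151, -0.0217, 0.0513]
eef_rot: [[0.251, 0.968, -0.001], [0.968, -0.251, -0.0], [-0.001, -0.001, -1.0]]
contact_force: [-1.6, -1.2, 3.3]
opening: 0.42
```

Emit:
carry_out:
  commands:
    - [0,0,0,0,1,0,-1]
    - [0,0,0,0,2,0,-1]
    - [0,0,0,0,2,0,-1]

```text
time_s: 15.0
tool_pos: [0.6156, -0.0218, 0.0513]
eef_rot: [[0.252, 0.968, -0.004], [0.968, -0.252, 0.001], [-0.0, -0.005, -1.0]]
contact_force: [-7.4, -0.0, 7.9]
opening: 0.417
```

Emit:
carry_out:
  commands:
    - [0,0,0,0,1,0,-1]
    - [0,0,0,0,2,0,-1]
    - [0,0,0,0,2,0,-1]

```text
time_s: 15.3
tool_pos: [0.6176, -0.022, 0.0513]
eef_rot: [[0.252, 0.968, -0.004], [0.968, -0.252, 0.001], [0.0, -0.004, -1.0]]
contact_force: [-8.3, 0.6, 7.2]
opening: 0.419
```

Emit:
carry_out:
  commands:
    - [0,0,0,0,0,-1,-1]
    - [0,0,0,0,1,-1,-1]
    - [0,0,0,0,1,-1,-1]

```text
time_s: 15.6
tool_pos: [0.6195, -0.0226, 0.0513]
eef_rot: [[0.252, 0.968, -0.001], [0.968, -0.252, 0.001], [0.0, -0.001, -1.0]]
contact_force: [-1.5, -0.3, -1.6]
opening: 0.415
```

Emit:
carry_out:
  commands:
    - [0,0,0,0,1,0,-1]
    - [0,0,0,0,1,0,-1]
    - [0,0,0,0,1,0,-1]

```text
time_s: 15.9
tool_pos: [0.6203, -0.0228, 0.0513]
eef_rot: [[0.252, 0.968, -0.002], [0.968, -0.252, 0.001], [0.0, -0.002, -1.0]]
contact_force: [-4.1, 1.6, -3.4]
opening: 0.422
```

Emit:
carry_out:
  commands:
    - [0,0,0,0,1,0,-1]
    - [0,0,0,0,1,0,-1]
    - [0,0,0,0,1,0,-1]

```text
time_s: 16.2
tool_pos: [0.6204, -0.0228, 0.0514]
eef_rot: [[0.252, 0.968, -0.004], [0.968, -0.252, 0.001], [0.0, -0.004, -1.0]]
contact_force: [-6.0, 2.8, -1.4]
opening: 0.416
```

Emit:
carry_out:
  commands:
    - [0,0,0,3,0,0,-1]
    - [0,0,0,6,0,0,-1]
    - [0,0,0,6,0,0,-1]

```text
time_s: 16.5
tool_pos: [0.6214, -0.0189, 0.0515]
eef_rot: [[0.252, 0.968, -0.005], [0.968, -0.252, -0.002], [-0.004, -0.005, -1.0]]
contact_force: [-8.9, -3.7, 1.2]
opening: 0.417
```

Emit:
carry_out:
  commands:
    - [0,0,0,1,0,0,-1]
    - [0,0,0,2,0,0,-1]
    - [0,0,0,2,0,0,-1]

```text
time_s: 16.8
tool_pos: [0.6219, -0.0175, 0.0515]
eef_rot: [[0.252, 0.968, -0.006], [0.968, -0.252, -0.003], [-0.004, -0.005, -1.0]]
contact_force: [-8.2, -5.8, 1.1]
opening: 0.419
```

Emit:
carry_out:
  commands:
    - [0,0,0,1,0,0,-1]
    - [0,0,0,1,0,0,-1]
    - [0,0,0,1,0,0,-1]

```text
time_s: 17.1
tool_pos: [0.6221, -0.0165, 0.0515]
eef_rot: [[0.252, 0.968, -0.006], [0.968, -0.252, -0.003], [-0.004, -0.005, -1.0]]
contact_force: [-8.5, -5.2, 0.6]
opening: 0.419
```

Emit:
carry_out:
  commands:
    - [0,0,0,1,0,0,-1]
    - [0,0,0,1,0,0,-1]
    - [0,0,0,1,0,0,-1]

```text
time_s: 17.4
tool_pos: [0.6223, -0.0156, 0.0515]
eef_rot: [[0.252, 0.968, -0.006], [0.968, -0.252, -0.003], [-0.004, -0.005, -1.0]]
contact_force: [-7.8, -4.8, 0.7]
opening: 0.416
```

Emit:
carry_out:
  commands:
    - [0,0,0,1,0,0,-1]
    - [0,0,0,1,0,0,-1]
    - [0,0,0,1,0,0,-1]

```text
time_s: 17.7
tool_pos: [0.6226, -0.0146, 0.0515]
eef_rot: [[0.252, 0.968, -0.006], [0.968, -0.252, -0.003], [-0.004, -0.005, -1.0]]
contact_force: [-8.8, -4.5, 0.2]
opening: 0.419
```

Emit:
carry_out:
  commands:
    - [0,0,0,1,0,0,-1]
    - [0,0,0,1,0,0,-1]
    - [0,0,0,1,0,0,-1]

```text
time_s: 18.0
tool_pos: [0.6229, -0.0136, 0.0515]
eef_rot: [[0.252, 0.968, -0.006], [0.968, -0.252, -0.003], [-0.004, -0.005, -1.0]]
contact_force: [-8.6, -4.9, -0.2]
opening: 0.418
```

Emit:
carry_out:
  commands:
    - [0,0,0,1,0,0,-1]
    - [0,0,0,1,0,0,-1]
    - [0,0,0,1,0,0,-1]

```text
time_s: 18.3
tool_pos: [0.6231, -0.0127, 0.0515]
eef_rot: [[0.252, 0.968, -0.006], [0.968, -0.252, -0.003], [-0.004, -0.005, -1.0]]
contact_force: [-8.4, -4.7, 0.7]
opening: 0.42
```

```bash
python3 -c "
from m import *
go([.5953,-.0332,.052],np.pi/2-.2539); print(bot.get_state()['moment'])
c=bot.capture('top');d=bot.capture('side');
cv2.imwrite('pics/s10.png',cv2.resize(d['frame'][150:235,230:320,::-1],None,fx=7,fy=7,interpolation=2)[:600])
cv2.imwrite('pics/t10.png',cv2.resize(c['frame'][125:215,170:300,::-1],None,fx=6,fy=6,interpolation=2)[:600])
"
```

```text
t 18.3 pos [ 0.6231 -0.0127  0.0515] yaw 1.3159950158879004 q [-0.1048  0.2331  1.8368 -0.0041  1.0769  0.1519] F [-8.3775 -4.7114  0.7122] open 0.41956279804416835
turn [-0.0046  0.0043 -0.0009] shift [-26.9 -21.8  -0.3]
[-1.0029  1.7217 -0.4071]
```

View pics/s10.png

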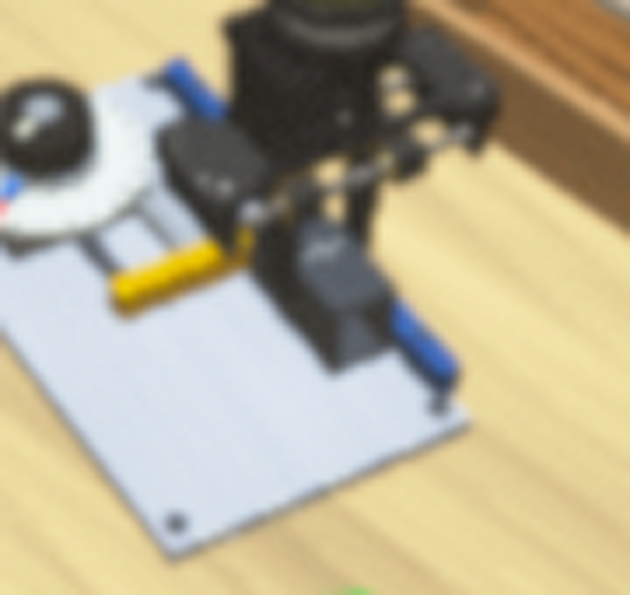

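View pics/t10.png

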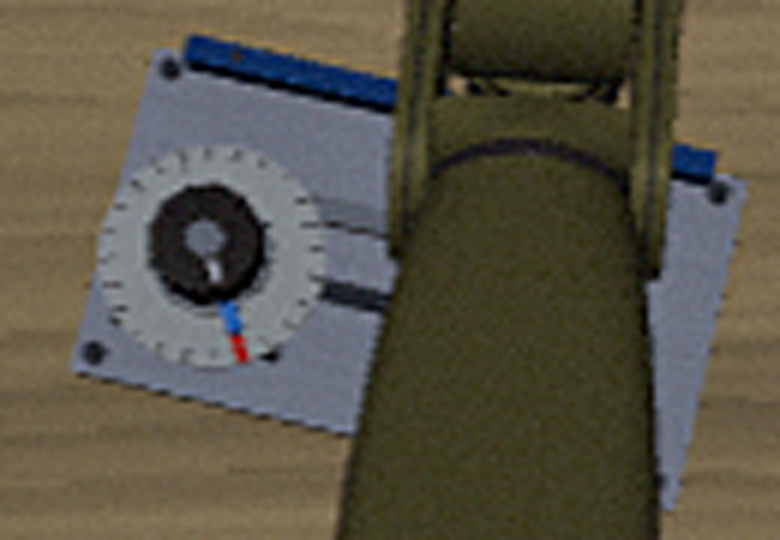

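Emit:
carry_out:
  commands:
    - [0,0,0,1,0,0,-1]
    - [0,0,0,1,0,0,-1]
    - [0,0,0,1,0,0,-1]

```text
time_s: 18.7
tool_pos: [0.6234, -0.0117, 0.0515]
eef_rot: [[0.252, 0.968, -0.006], [0.968, -0.252, -0.003], [-0.004, -0.005, -1.0]]
contact_force: [-8.4, -4.5, 0.7]
opening: 0.418
```

Emit:
carry_out:
  commands:
    - [0,0,0,1,0,0,-1]
    - [0,0,0,1,0,0,-1]
    - [0,0,0,1,0,0,-1]

```text
time_s: 19.0
tool_pos: [0.6236, -0.0107, 0.0515]
eef_rot: [[0.252, 0.968, -0.006], [0.968, -0.252, -0.003], [-0.004, -0.005, -1.0]]
contact_force: [-8.9, -4.7, 0.6]
opening: 0.413
```

Emit:
carry_out:
  commands:
    - [0,0,0,1,0,0,-1]
    - [0,0,0,1,0,0,-1]
    - [0,0,0,1,0,0,-1]

```text
time_s: 19.3
tool_pos: [0.6239, -0.0098, 0.0515]
eef_rot: [[0.252, 0.968, -0.006], [0.968, -0.252, -0.003], [-0.004, -0.005, -1.0]]
contact_force: [-7.9, -4.5, 0.7]
opening: 0.419
```

```bash
python3 -c "
from m import *
p=np.array([.5731,.0604,-.2539]); R=np.array([[np.cos(p[2]),-np.sin(p[2])],[np.sin(p[2]),np.cos(p[2])]])
A,B,c,d=pickle.load(open('w.pkl','rb'))
F=lambda P:R.T@(P[:2]-p[:2])
for a in [(677,70),(600,405)]: print('stop face', F(onz(c,180+a[0]/10-.45,140+a[1]/10-.45,.034)))
d=bot.capture('side')
cv2.imwrite('pics/s11.png',cv2.resize(d['frame'][170:210,250:300,::-1],None,fx=15,fy=15,interpolation=2)[:600])
"
```

```text
stop face [ 0.0804 -0.0128]
stop face [-0.0346 -0.014 ]
```

View pics/s11.png

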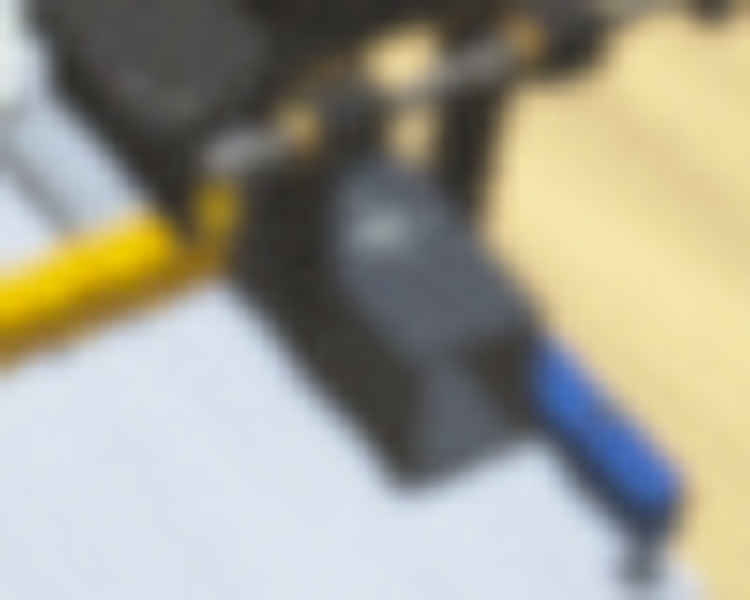

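```bash
python3 -c "
from m import *
p=np.array([.5731,.0604,-.2539]); R=np.array([[np.cos(p[2]),-np.sin(p[2])],[np.sin(p[2]),np.cos(p[2])]])
F=lambda P:R.T@(P[:2]-p[:2])
d=bot.capture('side')
q=lambda u,v:(250+u/15-.47,170+v/15-.47)
for n,u,v,z in [('cross',378,228,.062),('nl bot',400,487,.012),('top nr',540,318,.062),('top nl',420,358,.062),('fence end top L',645,515,.034),('fence end R',685,490,.034),('stop lower edge front top',0,318,.034),('st2',170,262,.034)]: print(n,F(onz(d,*q(u,v),z)))
go([.5953,-.0332,.052],1.317)
for n in ['tube','end_stop','back_fence','fixture']:
  for r in bot.spot_point(d,n)[:2]: print(n,r['p'],F(w(d,r['location'])))
"
```

```text
cross [ 0.0674 -0.0574]
nl bot [ 0.0503 -0.0988]
top nr [ 0.0853 -0.1056]
top nl [ 0.0511 -0.1024]
fence end top L [ 0.0863 -0.155 ]
fence end R [ 0.1    -0.1528]
stop lower edge front top [-0.0193 -0.0128]
st2 [ 0.0299 -0.017 ]
t 19.4 pos [ 0.6239 -0.0098  0.0515] yaw 1.31600633646915 q [-0.1     0.2345  1.8352 -0.004   1.0772  0.1567] F [-9.0871 -5.8642  0.3464] open 0.4205944161371874
turn [-0.0047  0.0043 -0.001 ] shift [-29.9 -21.8  -0.3]
tube 0.8 [-0.1649 -0.5385]
tube 0.73 [-0.0632 -0.3091]
end_stop 0.62 [ 0.0301 -0.013 ]
fixture 0.86 [ 0.0015 -0.0027]
```

```bash
python3 -c "
from m import *
p=np.array([.5731,.0604,-.2539]); R=np.array([[np.cos(p[2]),-np.sin(p[2])],[np.sin(p[2]),np.cos(p[2])]])
F=lambda P:R.T@(np.array(P)[:2]-p[:2])
d=bot.capture('side')
def q(u,v,k,o): return (o[0]+u/k-.47,o[1]+v/k-.47)
for n,uv,t in [('s9',q(317,289,7,(230,150)),(.5971,-.0325)),('s10',q(324,240,7,(230,150)),(.6231,-.0127)),('now',q(378,228,15,(250,170)),(.6239,-.0098))]:
  print(n,F(onz(d,*uv,.062)),F(t),F(onz(d,*uv,.062))-F(t))
"
```

```text
s9 [ 0.0497 -0.0856] [ 0.0466 -0.0839] [ 0.0031 -0.0018]
s10 [ 0.0738 -0.0551] [ 0.0668 -0.0582] [0.0071 0.003 ]
now [ 0.0674 -0.0574] [ 0.0668 -0.0552] [ 0.0006 -0.0022]
```

```bash
python3 -c "
from m import *
B=np.mean([bot.capture('side')['frame'].astype(float) for i in range(4)],0); np.save('a.npy',B)
"
```

Emit:
carry_out:
  commands:
    - [0,0,0,1,0,0,-1]
    - [0,0,0,2,0,0,-1]
    - [0,0,0,2,0,0,-1]

```text
time_s: 20.15
tool_pos: [0.6241, -0.009, 0.0515]
eef_rot: [[0.252, 0.968, -0.007], [0.968, -0.252, -0.005], [-0.007, -0.005, -1.0]]
contact_force: [-10.3, -9.6, 1.8]
opening: 0.417
```

```bash
cat > cmp.py <<'E'
from m import *
B=np.mean([bot.capture('side')['frame'].astype(float) for i in range(4)],0); A=np.load('a.npy'); np.save('b.npy',B)
def sh(r0,r1,c0,c1):
    g=lambda I:cv2.cvtColor(I[r0-3:r1+3,c0-3:c1+3].astype(np.float32),cv2.COLOR_RGB2GRAY)
    a,b=g(A),g(B); W=np.float32([[1,0,0],[0,1,0]])
    try: cc,W=cv2.findTransformECC(a,b,W,cv2.MOTION_TRANSLATION,(3,200,1e-5),None,3)
    except cv2.error as e: return 'fail'
    return W[:,2],round(cc,4)
print('tube near end',sh(188,205,266,288)); print('finger/pad gripper',sh(155,180,255,272)); print('stop',sh(185,196,245,262)); print('tubetop',sh(180,196,272,285))
s=bot.get_state(); R0=np.array(s['eef_rot']); t=np.array(s['tool_pos'])
c=bot.capture('side'); print('expected for 2mm',pix(c,t+R0[:,0]*.002)-pix(c,t)); print(t,s['contact_force'])
E
python3 cmp.py
```

```text
tube near end (array([-0.0532, -0.1046], dtype=float32), 0.9982)
finger/pad gripper (array([-0.0672, -0.1093], dtype=float32), 0.9941)
stop (array([-0.0092,  0.0063], dtype=float32), 0.9971)
tubetop (array([-0.1815, -0.1196], dtype=float32), 0.9941)
expected for 2mm [-0.277  -0.3079]
[ 0.6241 -0.009   0.0515] [-10.0393  -8.4578   1.8313]
```

Emit:
carry_out:
  commands:
    - [0,0,0,0.5,1,0,-1]
    - [0,0,0,0.5,1,0,-1]
    - [0,0,0,0.5,1,0,-1]

```text
time_s: 20.7
tool_pos: [0.6241, -0.009, 0.0515]
eef_rot: [[0.252, 0.968, -0.009], [0.968, -0.252, -0.005], [-0.008, -0.008, -1.0]]
contact_force: [-14.6, -8.5, 4.3]
opening: 0.42
```

```bash
cat > st.py <<'E'
from m import *
s=bot.get_state(); R=np.array(s['eef_rot']); print(s['time_s'],np.array(s['tool_pos']),'yaw',np.arctan2(R[1,0],R[0,0]),'Ftool',R.T@np.array(s['contact_force']),'Mtool',R.T@np.array(s['moment']))
E
python3 st.py
```

```text
20.7 [ 0.6241 -0.009   0.0515] yaw 1.3163310093219212 Ftool [-11.9338 -12.0141  -4.1526] Mtool [ 1.9966 -2.218   0.3147]
```

Emit:
carry_out:
  commands:
    - [0,0,0.015,0,0,0,-1]
    - [0,0,0.015,0,0,0,-1]
    - [0,0,0.015,0,0,0,-1]

```text
time_s: 21.0
tool_pos: [0.6241, -0.0089, 0.0516]
eef_rot: [[0.262, 0.965, -0.009], [0.965, -0.262, -0.006], [-0.009, -0.007, -1.0]]
contact_force: [-13.7, -9.3, 3.8]
opening: 0.418
```

```bash
python3 st.py
```

```text
21.0 [ 0.6241 -0.0089  0.0516] yaw 1.3053433010287654 Ftool [-12.6197 -10.7568  -3.6596] Mtool [ 2.0979 -2.2735 -0.7644]
```

Emit:
carry_out:
  commands:
    - [0,0,-0.03,0,0,0,-1]
    - [0,0,-0.03,0,0,0,-1]
    - [0,0,-0.03,0,0,0,-1]

```text
time_s: 21.3
tool_pos: [0.6242, -0.0087, 0.0516]
eef_rot: [[0.238, 0.971, -0.009], [0.971, -0.238, -0.005], [-0.007, -0.008, -1.0]]
contact_force: [-14.0, -8.0, 3.9]
opening: 0.424
```

```bash
python3 st.py
```

```text
21.3 [ 0.6242 -0.0087  0.0516] yaw 1.3303109178098484 Ftool [-11.1585 -11.7367  -3.762 ] Mtool [ 2.0671 -2.1732  0.6647]
```

Emit:
carry_out:
  commands:
    - [0,0,0.017,0,0,0,-1]
    - [0,0,0.017,0,0,0,-1]
    - [0,0,0.017,0,0,0,-1]

```text
time_s: 21.6
tool_pos: [0.6242, -0.0087, 0.0516]
eef_rot: [[0.251, 0.968, -0.009], [0.968, -0.251, -0.006], [-0.008, -0.007, -1.0]]
contact_force: [-13.4, -8.6, 3.5]
opening: 0.417
```

```bash
python3 st.py
```

```text
21.6 [ 0.6242 -0.0087  0.0516] yaw 1.3174856973035955 Ftool [-11.7045 -10.8021  -3.3772] Mtool [ 2.0937 -2.0628 -0.5898]
```

Emit:
carry_out:
  commands:
    - [0,0,-0.006,0,1,0,-1]
    - [0,0,-0.006,0,2,0,-1]
    - [0,0,-0.006,0,2,0,-1]
    - [0,0,-0.006,0,2,0,-1]

```text
time_s: 22.0
tool_pos: [0.6243, -0.0087, 0.0517]
eef_rot: [[0.246, 0.969, -0.014], [0.969, -0.246, -0.004], [-0.008, -0.013, -1.0]]
contact_force: [-20.4, -7.0, 9.3]
opening: 0.418
```

```bash
python3 st.py
```

```text
22.0 [ 0.6243 -0.0087  0.0517] yaw 1.3219414060134838 Ftool [-11.8824 -18.1131  -8.9521] Mtool [ 3.1654 -2.1639 -0.1323]
```

Emit:
carry_out:
  commands:
    - [-0.007,0.004,0,0.5,0,0,-1]
    - [-0.014,0.007,0,0.5,0,0,-1]
    - [-0.014,0.007,0,0.5,0,0,-1]

```text
time_s: 22.3
tool_pos: [0.6241, -0.0087, 0.0514]
eef_rot: [[0.246, 0.969, 0.0], [0.969, -0.246, -0.002], [-0.002, 0.001, -1.0]]
contact_force: [-19.2, -8.8, 9.3]
opening: 0.42
```

```bash
python3 st.py
```

```text
22.3 [ 0.6241 -0.0087  0.0514] yaw 1.3222166551615238 Ftool [-13.2716 -16.3937  -9.2442] Mtool [ 3.6211 -2.5401 -0.0691]
```

Emit:
carry_out:
  commands:
    - [0,0,0,0.7,0,-1,-1]
    - [0,0.003,0,1.4,0,-1,-1]
    - [0,0.003,0,1.4,0,-1,-1]

```text
time_s: 22.6
tool_pos: [0.624, -0.0086, 0.0514]
eef_rot: [[0.246, 0.969, 0.0], [0.969, -0.246, -0.002], [-0.001, 0.0, -1.0]]
contact_force: [-17.0, -12.4, 5.5]
opening: 0.419
```

```bash
python3 st.py; python3 - <<'E'
from m import *
A=np.mean([bot.capture('top')['frame'].astype(float) for i in range(3)],0); S=[bot.capture('side') for i in range(4)]; B=np.mean([x['frame'].astype(float) for x in S],0); c=bot.capture('top'); pickle.dump((A,B,c,S[0]),open('w2.pkl','wb'))
cv2.imwrite('pics/t12.png',cv2.resize(A[140:200,180:260,::-1].clip(0,255).astype(np.uint8),None,fx=9,fy=9,interpolation=2))
cv2.imwrite('pics/s12.png',cv2.resize(B[165:207,230:300,::-1].clip(0,255).astype(np.uint8),None,fx=11,fy=11,interpolation=2))
from ptr import ptr
o=ptr(A,c,(172,190,203,216)); print(o)
a=[np.degrees(np.arctan2(*(onz(c,*o[k],z)[:2]-WC)[::-1])) for k,z in (('b',.0435),('r',.039))]; print(a,a[0]-a[1])
E
python3 cmp.py
```

```text
22.6 [ 0.624  -0.0086  0.0514] yaw 1.3224773443263187 Ftool [-16.2167 -13.4553  -5.4563] Mtool [ 3.1591 -3.2589 -0.0996]
{'b': array([208.0046, 177.2507]), 'r': array([209.4624, 182.5293])}
[np.float64(-165.17653540788925), np.float64(-165.4610369625019)] 0.28450155461266036
tube near end (array([-0.072 , -0.0926], dtype=float32), 0.9975)
finger/pad gripper (array([-0.0965,  0.0819], dtype=float32), 0.9931)
stop (array([-0.071 ,  0.0114], dtype=float32), 0.994)
tubetop (array([-0.1977, -0.0651], dtype=float32), 0.9939)
expected for 2mm [-0.2795 -0.3086]
[ 0.6241 -0.0087  0.0515] [-17.8105 -12.7388   5.6093]
```

View pics/t12.png

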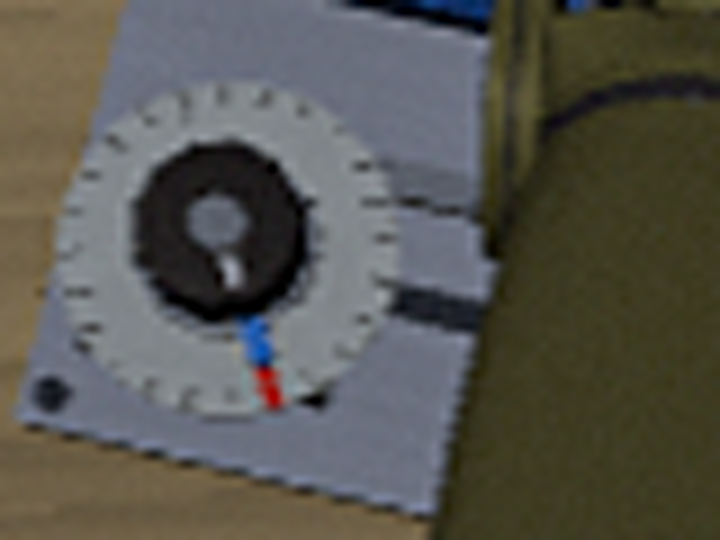

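View pics/s12.png

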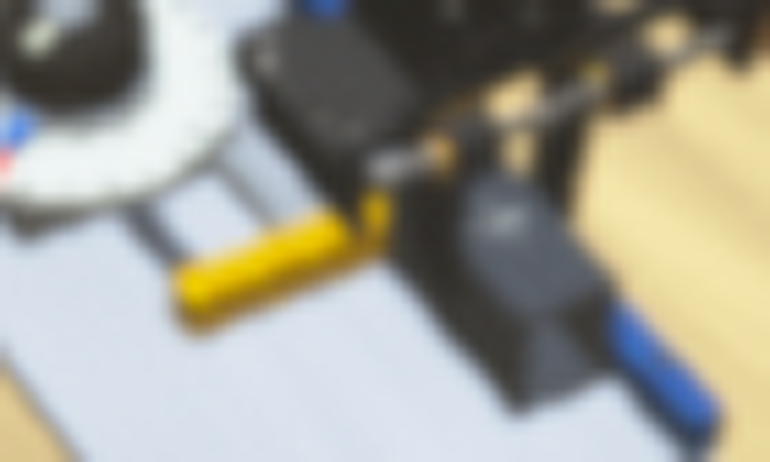

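```bash
python3 st.py; python3 -c "
from h import *
bot.close_job()"; python3 st.py
```

```text
23.25 [ 0.6241 -0.0086  0.0515] yaw 1.322430904638828 Ftool [-17.1155 -14.9382  -6.5369] Mtool [ 3.1819 -3.2926 -0.103 ]
the job is handed in; nothing more can be done
the job is handed in; nothing more can be done
```

I turned the handwheel clockwise about 2.6 rad, until the blue pointer stood on the red mark. Then I set the black tube on the plate, slid it along the back fence to the yellow stop, and handed the job in at 23 s with it still gripped and pressed there.

**What the last checks showed:**
- **Pointer:** the last top view put it within about 0.3° of the mark, unchanged after the pressing. Right after the turn, the side camera and other choices of wheel centre gave offsets of up to about 2° either way.
- **Pressing:** the arm pushed with about 15 N towards the fence and 17 N towards the stop, below the stop's 25 N limit. Some of the 17 N is friction, so the actual load on the stop is lower. The tool stayed put, and the tube showed only shifts within measuring error as the push grew, so I take it to bear on both.
- **Flushness:** the tool stood upright and the twisting moment about vertical was about -0.1 N m, which fits the tube lying flush. I could not see the tube's contact with the stop and fence directly; the arm hid it from above and the gripper partly hid it from the side.

**What went wrong or disagreed:**
- **First grip:** the fingers were still closing when I began to lift, so they held the tube about 8 mm too high. I re-gripped it on the plate.
- **Stop position:** the tube met the stop about 4 mm further along than the camera estimate. I relied on the rise in force instead.
- **Fence angle:** turning the tube slightly to test its alignment gave readings that depended on direction. I settled it by pressing harder towards the fence and bringing the moment close to zero.

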